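# Squeegee the plywood plugs into the cup

## Robot

A 6-joint arm with a two-finger parallel gripper is mounted at the origin on the work surface. World frame = base frame: x ahead of the robot, y to its left, z up, the work surface at z = 0. Lengths are in m, angles in rad, forces in N, time in s.
With the tool pointing down it reaches from about 0.325 to 0.85 m from the base axis. Payload 15.5 kg.
Tool frame: the origin (TCP) lies midway between the tips of the shut fingers; the grasp point (between the pads) lies 19 mm behind it; z points along the fingers, y is the direction in which the jaws open and shut (so a half turn about z gives the same grasp; the last joint's range is limited). The gripper opens to 91 mm and grips with 3 to 60 N. Pads are 32 mm wide; open, the fingers measure 118 mm over their backs; the gripper's body (76 mm by 178 mm) begins 60 mm behind the grasp point.
Start: joints at [-1.252, 0.494, 1.345, -0, 1.302, -0.096], TCP at [0.252, -0.572, 0.214] pointing down, gripper open.
Joint ranges: [-2.91, 2.91], [-0.82, 2.16], [0.22, 2.67], [-1.22, 4.37], [0.12, 2.79], [-3.08, 3.08]. Speed limits (rad/s): [1.89, 1.89, 2.57, 3.01, 3.01, 3.01].

## Interface

Orientations are given as a rotation vector (axis times angle).
In Python, from workcell import telemetry, cams, workorder gives the robot as it stands.
- The arm moves only by the shell command python3 -m jog 'ROWS' [FORCE]. ROWS is JSON, a list of rows, each a list of 3 entries, a list of its own where there are three numbers: the opening, from 0 (shut) to 1 (fully open), then the shift along the tool's x, y, z in units of 0.04 m (1.0 is 0.04 m), then the turn, a rotation vector about the tool's x, y, z in units of 0.12 rad (1.0 is 0.12 rad). In form: [[hand, [tx, ty, tz], [wx, wy, wz]], ...]. A call has 1 to 10 rows; each row shifts and turns the commanded pose from where the row before left it, along the tool's axes as they then stand; what a row does not reach is not made up. A row lasts 1/12 s, in which the tool goes at most 41.7 mm and 7.16 degrees, less where a joint would pass 70% of its speed; a pose out of reach is approached as far as the arm can. A call with a number of a shift or a turn outside -1 to 1 is refused whole. A call with a gripper value outside its range is refused whole. The fingers move at their own pace and stop on an object; FORCE is the grip in N (left out, the last holds). Time passes only in rows, so rows that do not move let the fingers close. It gives the time, the measured TCP pose, the force and the opening at its end, in the units of the state.
- telemetry.observe(): the state, without advancing time (a new reading comes with each control period).
- cams.grab_frame(name): name is "side" or "top"; returns the picture (480x640x3 uint8, red, green, blue); there is no depth.
- cams.get_calibration(name): a dict with "camera_matrix" (3x3 intrinsics, pixels), "D" ([k1, k2, p1, p2, k3] as OpenCV has them; the pictures are not rectified), "extrinsics" (4x4, takes a point from camera to world coordinates). Camera axes: x right, y up, looking along -z (the intrinsics and any distortion apply to the point x, -y, -z); pixel columns grow to the right and rows downward; lengths in m; the calibration is good to about 2 mm. A picture is of the moment at which its call begins. get_calibration takes no time and is no camera call.
- workorder.close_job(): hands the job in, once; it reports no verdict.
The state is a dict: "time_s": time; "joint_pos": joint angles; "qvel": joint speeds; "effort": joint torques, N m; "tool_pos": TCP position; "orientation": TCP orientation; "force": force on the tool from outside, world axes, zero at the start; "wrist_torque": the same for the moment, N m; "grip_width": finger opening in m.
Only numpy, scipy, OpenCV 4.12 (cv2) and the standard library are available. Lean on these libraries where they do the work, as an engineer would, in place of code of your own. Each camera call takes 0.05 s, during which the arm holds its last target.

## Task

Take the wide blue-handled squeegee out of its holder, put its blade into the tilted steel tray uphill of the two stuck plywood plugs, and sweep both plugs down over the open lip into the yellow cup. Do not touch the plugs with the gripper itself. Then stand the squeegee back upright in its own holder, where it was, and let go.

Things in the scene. Friction and masses are not known exactly. Their poses are not given: they have to be found in the camera images.
- squeegee_grip (a point): Centre of the wide squeegee's blue handle: 40 mm thick (x), 96 long (y), 40 high (z up); gripped from above across x. Black blade under it: 6 thick, 86 wide along y, edge 80 mm below this point. 0.1-0.2 kg. It hangs upright in a fixed plywood holder: blade in a slot 22 mm wide between two walls hidden under the handle, which rests on their tops 68 mm above the desk. Ignore the small brown one.
- tray: Fixed steel tray, floor tilted 15 degrees. Origin: on the floor's upper surface at the middle of the open low lip, 100 mm above the desk. x points downhill along the floor and out over the lip, y is level across the tray, z normal to the floor. Floor x -200 to 0 mm, inner width 110 mm; walls 28 mm high at both sides and the uphill end, none at the lip.
- cup (a point): Centre of the inside of the yellow cup, fixed to the stand under the lip: 20 mm above the desk, 35 mm (level) beyond the lip. Cup mouth 132 mm inside, rim 80 mm above the desk (20 mm below the lip), inner floor 13 mm above the desk.
- plug_a_center (a point): Centre of the uphill plywood plug: disc 32 mm across, 18 mm thick, 10 to 14 g, lying flat on the tray floor (z: the disc's axis). Tacky: it does not slide by itself, but a light push along the floor moves it. At the start 100 to 130 mm uphill of the lip and up to 28 mm off the tray's middle line.
- plug_b_center (a point): Centre of the downhill plywood plug, same size and kind, at the start 40 to 65 mm uphill of the lip and up to 28 mm off the middle line.
Things that resemble listed ones, but are neither listed nor needed, are in the scene too. What is meant by the part that bears squeegee_grip is not green, orange or turquoise, and is the smaller of those in its own colour.

How it is judged:
On the way, in this order (a step that is already met when the one before it is completed fails the run):
1. the squeegee is lifted out of its holder while both plugs are still on the tray (distance of squeegee_grip from where it was at the start of the episode above 0.05 m and height (world z) of each of plug_a_center, plug_b_center above 0.095 m), for 0.1 s.
2. both plugs are in the cup, with the squeegee still over the tray (horizontal distance between each of plug_a_center, plug_b_center and cup below 0.062 m and height (world z) of each of plug_a_center, plug_b_center below 0.07 m and horizontal distance between squeegee_grip and tray below 0.25 m), for 0.1 s.
At the end, for the whole second after the job is handed in: both plugs lie inside the yellow cup; the wide squeegee stands in its own holder within 25 mm of where it was, upright within 15 degrees, at rest and released (horizontal distance between each of plug_a_center, plug_b_center and cup below 0.062 m and height (world z) of each of plug_a_center, plug_b_center below 0.07 m and distance of squeegee_grip from where it was at the start of the episode below 0.025 m and angle between squeegee_grip's own z axis and vertical below 0.26 rad and linear speed of squeegee below 0.02 m/s); the robot touches nothing.
It fails at once if the gripper's fingers touch a plug (contact force between the fingers and plug_a above 0.3 N or contact force between the fingers and plug_b above 0.3 N).
It also fails if it takes over 51 s, if anything falls off the work surface, if the arm or the gripper's body presses on something with over 40 N, if the wrist force passes 120 N, or if a joint passes its speed limit or range.

## Working session

There is one attempt and no reset: what is moved stays moved. The work goes in short steps, Python scripts to look and compute and a shell command to move; the robot and the scene stay as the last step left them, time stands still between calls to the robot, and variables do not carry over. Pictures are saved under pics/ and viewed, and the job is handed in when it is done.

```bash
mkdir -p pics; ls; python3 - <<'E'
from workcell import telemetry, cams, workorder
import cv2
print(telemetry.observe())
for n in ("side","top"):
    f=cams.grab_frame(n); cv2.imwrite(f"pics/{n}0.png",f[:,:,::-1]); c=cams.get_calibration(n); print(n,c)
E
```

```text
pics
{'time_s': 0.0, 'joint_pos': array([-1.25149744e+00,  4.94193503e-01,  1.34612200e+00, -2.00826963e-05,
        1.30249582e+00, -9.54908348e-02]), 'qvel': array([ 1.82735917e-04,  3.81873070e-05, -1.89823608e-03, -4.95932646e-04,
        1.02673078e-03, -4.47046833e-04]), 'effort': array([-5.10243510e-03, -8.78837156e+01, -3.81856692e+01,  7.03301257e-02,
        5.32046892e-02, -1.14984964e-04]), 'tool_pos': array([ 0.25175693, -0.57164174,  0.21333494]), 'orientation': array([-3.07308570e+00, -6.46648663e-01,  2.43896005e-04]), 'force': array([-0.32182759,  0.29664325,  0.27500213]), 'wrist_torque': array([0.02137265, 0.02414239, 0.01873424]), 'grip_width': 0.09134656236967661}
side {'camera_matrix': array([[458.21085299,   0.        , 314.54715949],
       [  0.        , 458.21085299, 236.88435043],
       [  0.        ,   0.        ,   1.        ]]), 'D': array([-0.02496307,  0.        ,  0.        ,  0.        ,  0.        ]), 'extrinsics': array([[ 0.97556775, -0.16055775,  0.14996255,  0.54728098],
       [ 0.21902072,  0.65716628, -0.72122286, -0.53465995],
       [ 0.01724759,  0.73644667,  0.6762757 ,  0.71970401],
       [ 0.        ,  0.        ,  0.        ,  1.        ]])}
top {'camera_matrix': array([[554.56715677,   0.        , 324.76277824],
       [  0.        , 554.56715677, 245.45807295],
       [  0.        ,   0.        ,   1.        ]]), 'D': array([-0.10023503,  0.        ,  0.        ,  0.        ,  0.        ]), 'extrinsics': array([[-0.02577616,  0.99178867, -0.12526301,  0.29661486],
       [-0.9996383 , -0.02653394, -0.00438452,  0.10536869],
       [-0.00767224,  0.12510468,  0.99211388,  1.24939101],
       [ 0.        ,  0.        ,  0.        ,  1.        ]])}
```

View pics/side0.png

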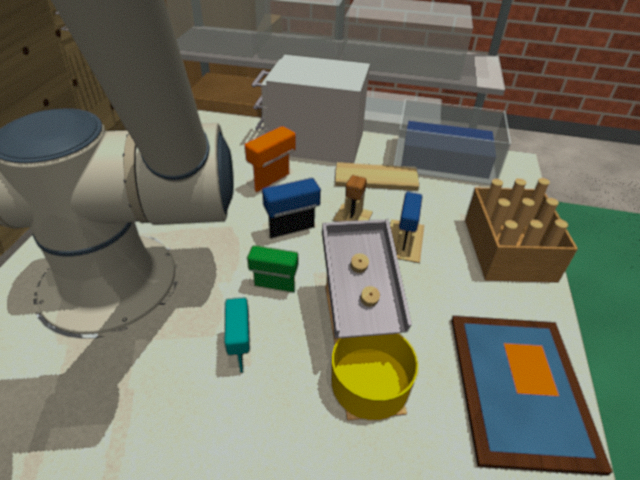

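View pics/top0.png

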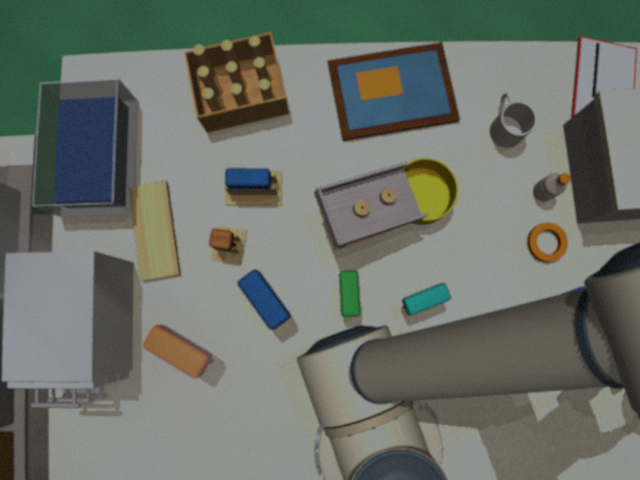

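Squeegee candidates in the top view: blue (248,178), blue larger (264,299), green (349,293), turquoise (427,298), orange (177,350) and small brown (222,239). The description says the smaller of the blue ones, which is (248,178). I'll check it in a crop.

```bash
python3 - <<'E'
import cv2, numpy as np
t=cv2.imread("pics/top0.png"); s=cv2.imread("pics/side0.png")
a=cv2.resize(t[150:350,190:310],None,fx=3,fy=3,interpolation=cv2.INTER_CUBIC)
b=cv2.resize(s[160:280,250:440],None,fx=4,fy=4,interpolation=cv2.INTER_CUBIC)
cv2.imwrite("pics/c1.png",a);cv2.imwrite("pics/c2.png",b)
c=cv2.resize(t[150:260,300:470],None,fx=4.5,fy=4.5,interpolation=cv2.INTER_CUBIC)
cv2.imwrite("pics/c3.png",c)
c=cv2.resize(s[205:345,310:430],None,fx=4,fy=4,interpolation=cv2.INTER_CUBIC)
cv2.imwrite("pics/c4.png",c)
c=cv2.resize(t[155:215,210:300],None,fx=8,fy=8,interpolation=cv2.INTER_CUBIC)
cv2.imwrite("pics/c5.png",c)
E
```

```text
(no output)
```

View pics/c2.png

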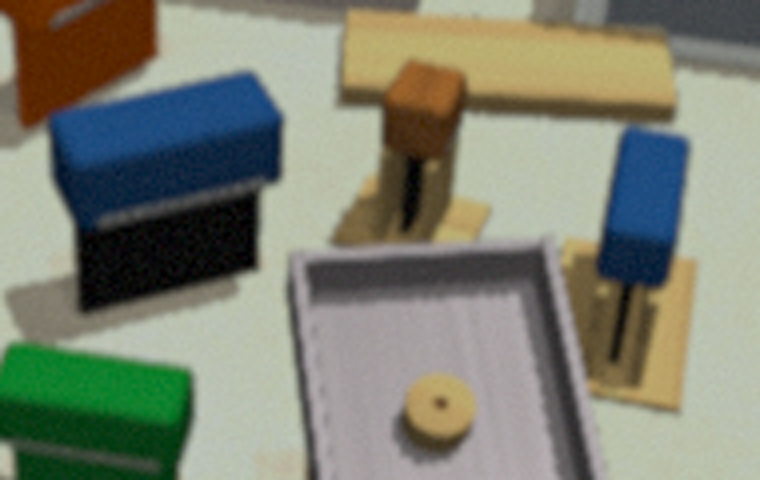

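View pics/c3.png

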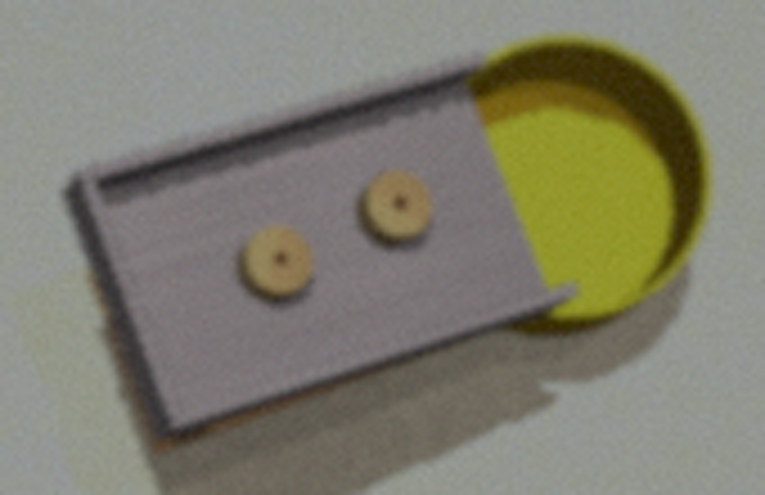

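View pics/c4.png

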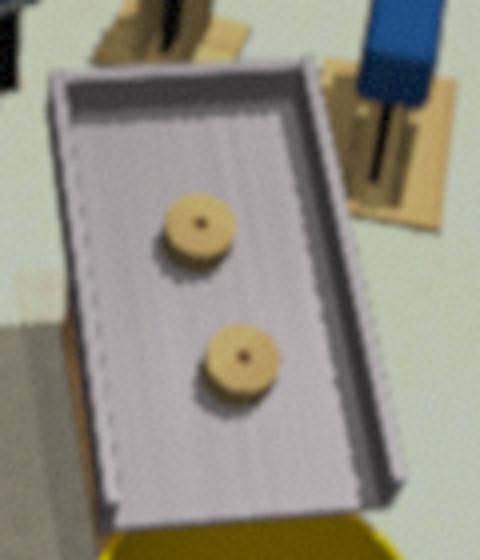

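View pics/c5.png

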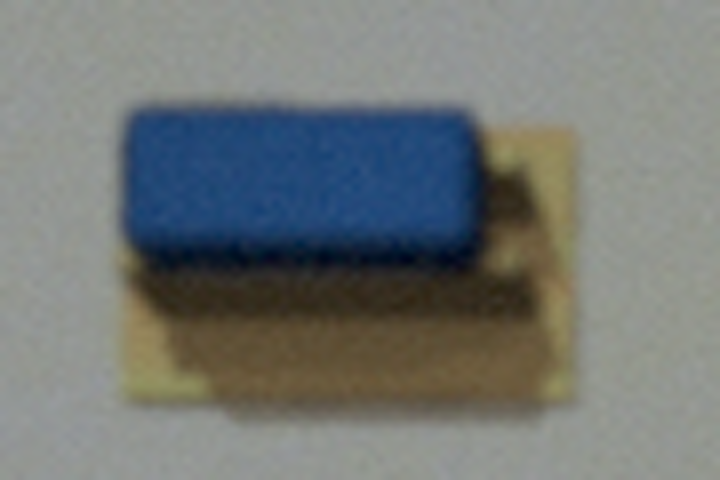

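The crops confirm it: the blue handle at top (248,178) sits on a plywood holder with a base plate. The other blue one at (264,299) is bigger and has no holder. The plugs show at top about (362,207) and (388,195). Next I fit the poses with both cameras.

```bash
cat > h.py <<'E'
import numpy as np, cv2
from scipy.optimize import least_squares
from scipy.spatial.transform import Rotation as R
from workcell import telemetry, cams, workorder
C={n:cams.get_calibration(n) for n in("side","top")}
def proj(n,P):
    c=C[n];E=np.array(c["extrinsics"]);P=np.atleast_2d(P)
    q=(P-E[:3,3])@E[:3,:3]; q=q*[1,-1,-1]
    return cv2.projectPoints(q.reshape(-1,1,3),np.zeros(3),np.zeros(3),np.array(c["camera_matrix"]),np.array(c["D"]))[0].reshape(-1,2)
def tri(obs,x0=(.5,0,.1)):
    f=lambda X:np.concatenate([proj(n,X)[0]-p for n,p in obs])
    r=least_squares(f,x0);return r.x,r.fun
def cr(x,y,u0,v0,k): return np.array([(x+.5)/k-.5+u0,(y+.5)/k-.5+v0])
def traypose(x,y,yaw):
    # yaw: heading of downhill horizontal
    a=np.radians(15);d=np.array([np.cos(yaw),np.sin(yaw),0])
    X=d*np.cos(a)-np.array([0,0,np.sin(a)]);Z=d*np.sin(a)+np.array([0,0,np.cos(a)])
    return np.column_stack([X,np.cross(Z,X),Z]),np.array([x,y,.1])
E
python3 - <<'E'
from h import *
c3=lambda x,y:cr(x,y,300,150,4.5)
c4=lambda x,y:cr(x,y,310,205,4)
obs=[("top",c3(473,87),(0,55,0)),("top",c3(548,292),(0,-55,0)),("side",c4(112,527),(0,-55,0)),("side",c4(358,510),(0,55,0)),
("side",c4(75,124),(-200,-55,0)),("side",c4(283,113),(-200,55,0))]
def f(p):
    Rm,o=traypose(*p); return np.concatenate([proj(n,o+Rm@(np.array(m)/1e3))[0]-u for n,u,m in obs])
r=least_squares(f,[.5,-.05,-1.3]);print(r.x,np.degrees(r.x[2]),r.fun.reshape(-1,2).round(1))
Rm,o=traypose(*r.x)
for nm,a,b in (("A",c3(281,258),c4(201,222)),("B",c3(400,203),c4(245,356))):
    X,e=tri([("top",a),("side",b)]);print(nm,X,e.round(1),(Rm.T@(X-o)*1e3).round(1))
c5=lambda x,y:cr(x,y,210,155,8)
c2=lambda x,y:cr(x,y,250,160,4)
# handle top face: corners (length l along dir)
ob=[("top",c5(130,108),0),("top",c5(470,108),1),("top",c5(468,242),2),("top",c5(133,238),3)]
def g(p):
    x,y,t=p;u=np.array([np.cos(t),np.sin(t),0]);v=np.array([-u[1],u[0],0])
    # u along length
    out=[]
    for n,px,k in ob:
        su=[-1,1,1,-1][k];sv=[1,1,-1,-1][k]
        P=np.array([x,y,.107])+su*.046*u+sv*.018*v
        out.append(proj(n,P)[0]-px)
    return np.concatenate(out)
r=least_squares(g,[.65,.2,-1.57]);print(r.x,np.degrees(r.x[2]),r.fun.reshape(-1,2).round(1))
p=r.x
print("side proj of top centre",proj("side",[p[0],p[1],.108]),"crop c2",((proj("side",[p[0],p[1],.108])-[250,160]+.5)*4))
E
```

```text
[ 0.54922019 -0.08200367 -1.25977061] -72.17953932035618 [[ 0.4 -0. ]
 [ 2.   2.4]
 [-1.1  0.5]
 [ 4.   0.3]
 [-3.5 -2.3]
 [ 3.  -2.4]]
A [0.51129412 0.03297056 0.15027025] [ 0.   0.2  0.1 -0. ] [-130.    -0.9   17.2]
B [ 0.53943575 -0.02336505  0.13265943] [-0.  -0.1 -0.1  0. ] [-65.3   8.6  16.3]
[ 0.59299627  0.2712716  -1.60369509] -91.88496021353653 [[-0.  -0. ]
 [ 0.6  0. ]
 [ 0.4 -0.2]
 [-1.   0.2]]
side proj of top centre [[412.06996231 203.62837783]] crop c2 [[650.27984925 176.51351134]]
```

```bash
cat > ov.py <<'E'
from h import *
def overlay(p,name,src="0"):
    Rm,o=traypose(*p)
    out=[]
    for n,(u0,v0,w,hh),k in (("top",(300,150,170,110),4.5),("side",(310,205,120,140),4)):
        im=cv2.imread(f"pics/{n}{src}.png")[v0:v0+hh,u0:u0+w]
        im=cv2.resize(im,None,fx=k,fy=k,interpolation=cv2.INTER_CUBIC)
        for z,col in ((0,(0,0,255)),(28,(0,255,0))):
            pts=np.array([(0,55,z),(-200,55,z),(-200,-55,z),(0,-55,z)])/1e3
            q=((proj(n,o+pts@Rm.T)-[u0,v0]+.5)*k-.5)
            cv2.polylines(im,[q.round().astype(int).reshape(-1,1,2)],z==0,col,1)
        cv2.imwrite(f"pics/{name}_{n}.png",im)
E
python3 - <<'E'
from ov import *
overlay([.5492,-.0820,-1.2598],"o1")
E
```

```text
(no output)
```

View pics/o1_top.png

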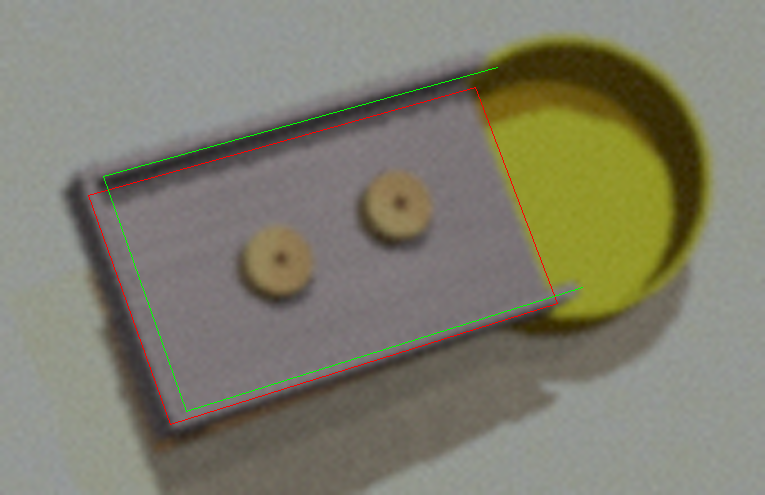

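View pics/o1_side.png

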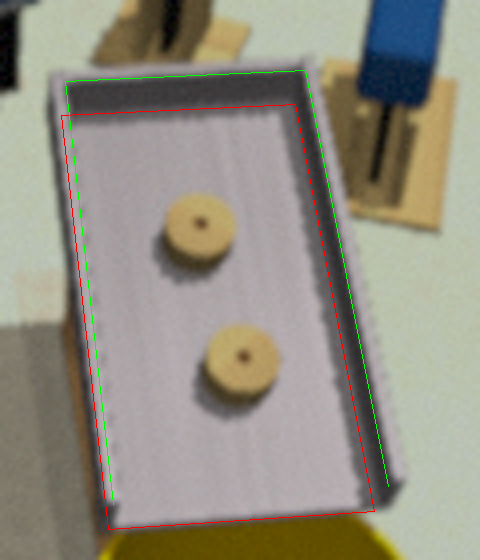

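The tray fit overlays well: lip at about (0.549,-0.082), downhill heading -72°. Plug A is at tray x=-130 mm, B at -65 mm. The squeegee is at (0.593,0.271) with its thickness heading -1.9°. First I lift and turn the tool.

```bash
cat > go.py <<'E'
from h import *
import sys
def need(T,heading=None,tilt=None,Rt=None):
    s=telemetry.observe();Rc=R.from_rotvec(s["orientation"]);p=np.array(s["tool_pos"])
    d=Rc.inv().apply(np.array(T)-p)/.04
    print("t",round(s["time_s"],2),"pos",p.round(4),"R",Rc.as_matrix().round(3).tolist(),"w",round(s["grip_width"],4),"F",np.round(s["force"],1))
    print("units shift tool",d.round(2))
    if heading is not None:
        h=np.radians(heading);y=np.array([np.cos(h),np.sin(h),0]);z=np.array([0,0,-1.]);Rt=np.column_stack([np.cross(y,z),y,z])
    if Rt is not None: print("turn units",((Rc.inv()*R.from_matrix(Rt)).as_rotvec()/.12).round(2), "q6",s["joint_pos"].round(2))
E
python3 -m jog '[[1,[0,0,-0.23],[0,0,-0.93]],[1,[0,0,-0.23],[0,0,-0.93]],[1,[0,0,-0.23],[0,0,-0.93]],[1,[0,0,-0.23],[0,0,-0.93]],[1,[0,0,-0.23],[0,0,-0.93]],[1,[0,0,-0.23],[0,0,-0.93]],[1,[0,0,-0.23],[0,0,-0.93]],[1,[0,0,-0.23],[0,0,-0.93]],[1,[0,0,-0.23],[0,0,-0.93]],[1,[0,0,-0.23],[0,0,-0.93]]]' 15
python3 -c "
from go import *
need([.593,.271,.30],-1.9)"
```

```text
time_s: 0.93
tool_pos: [0.2518, -0.5718, 0.306]
orientation: [-2.259, -2.182, -0.001]
force: [1.3, 0.2, -0.6]
grip_width: 0.0915
t 0.93 pos [ 0.2518 -0.5718  0.306 ] R [[0.034, 0.999, -0.0], [0.999, -0.034, 0.001], [0.001, -0.0, -1.0]] w 0.0915 F [ 1.3  0.2 -0.6]
units shift tool [21.35  7.8   0.16]
turn units [-0.   -0.01 -0.01] q6 [-1.25  0.42  1.21  0.    1.51 -1.22]
```

```bash

python3 -m jog '[[1,[0.9,0.33,0],[0,0,0]],[1,[0.9,0.33,0],[0,0,0]],[1,[0.9,0.33,0],[0,0,0]],[1,[0.9,0.33,0],[0,0,0]],[1,[0.9,0.33,0],[0,0,0]],[1,[0.9,0.33,0],[0,0,0]],[1,[0.9,0.33,0],[0,0,0]],[1,[0.9,0.33,0],[0,0,0]],[1,[0.9,0.33,0],[0,0,0]],[1,[0.9,0.33,0],[0,0,0]]]'
python3 -m jog '[[1,[0.9,0.33,0],[0,0,0]],[1,[0.9,0.33,0],[0,0,0]],[1,[0.9,0.33,0],[0,0,0]],[1,[0.9,0.33,0],[0,0,0]],[1,[0.9,0.33,0],[0,0,0]],[1,[0.9,0.33,0],[0,0,0]],[1,[0.9,0.33,0],[0,0,0]],[1,[0.9,0.33,0],[0,0,0]],[1,[0.9,0.33,0],[0,0,0]],[1,[0.9,0.33,0],[0,0,0]]]'
python3 -c "
from go import *
need([.593,.271,.20],-1.9)"
```

```text
time_s: 1.77
tool_pos: [0.3983, -0.2157, 0.3058]
orientation: [-2.266, -2.176, 0.0]
force: [1.0, -1.6, -0.3]
grip_width: 0.0913
time_s: 2.6
tool_pos: [0.5446, 0.1389, 0.3057]
orientation: [-2.265, -2.177, 0.001]
force: [1.7, -1.6, 0.6]
grip_width: 0.0912
t 2.6 pos [0.5446 0.1389 0.3057] R [[0.04, 0.999, -0.0], [0.999, -0.04, -0.0], [-0.0, -0.0, -1.0]] w 0.0912 F [ 1.7 -1.6  0.6]
units shift tool [3.35 1.08 2.64]
turn units [-0.    0.   -0.06] q6 [ 0.14  0.33  1.36 -0.    1.45  0.18]
```

```bash

python3 -m jog '[[1,[0.67,0.22,0.5],[0,0,-0.06]],[1,[0.67,0.22,0.5],[0,0,0]],[1,[0.67,0.22,0.5],[0,0,0]],[1,[0.67,0.22,0.5],[0,0,0]],[1,[0.67,0.2,0.5],[0,0,0]],[1,[0,0,0.14],[0,0,0]],[1,[0,0,0],[0,0,0]]]'
python3 - <<'E'
from go import *
need([.593,.271,.073],-1.9)
t=cams.grab_frame("top"); s=cams.grab_frame("side")
cv2.imwrite("pics/t1.png",cv2.resize(t[130:230,190:310],None,fx=5,fy=5,interpolation=cv2.INTER_CUBIC)[:,:,::-1])
cv2.imwrite("pics/s1.png",cv2.resize(s[120:270,340:490],None,fx=4,fy=4,interpolation=cv2.INTER_CUBIC)[:,:,::-1])
E
```

```text
time_s: 3.18
tool_pos: [0.5911, 0.2701, 0.1976]
orientation: [-2.254, -2.185, 0.006]
force: [-0.7, -0.7, 0.1]
grip_width: 0.091
t 3.18 pos [0.5911 0.2701 0.1976] R [[0.031, 1.0, -0.004], [1.0, -0.031, -0.001], [-0.001, -0.004, -1.0]] w 0.091 F [-0.7 -0.7  0.1]
units shift tool [0.03 0.06 3.12]
turn units [-0.03  0.01  0.02] q6 [0.34 0.55 1.3  0.   1.3  0.37]
```

View pics/t1.png

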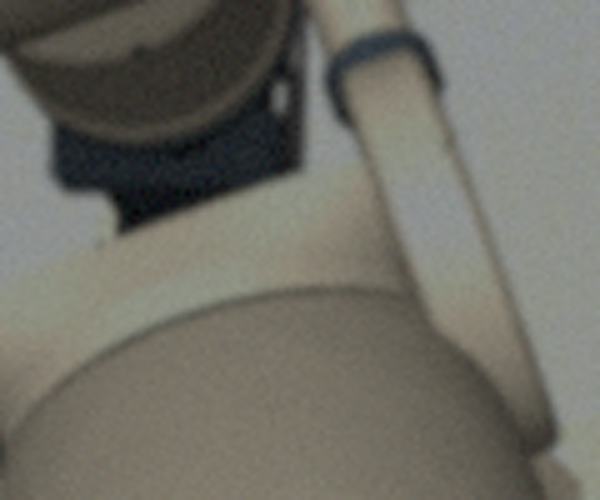

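View pics/s1.png

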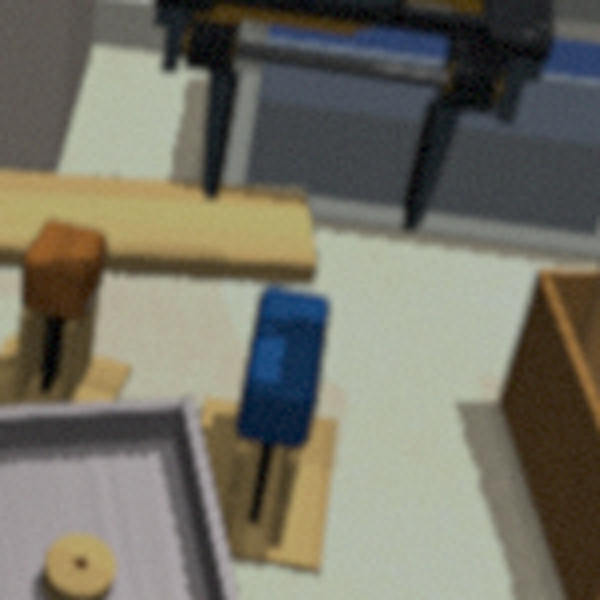

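The view shows the fingers open, about centred over the handle along x. I descend and close.

```bash

python3 -m jog '[[1,[0.03,0.04,0.6],[0,0,0]],[1,[0,0.02,0.6],[0,0,0]],[1,[0,0,0.6],[0,0,0]],[1,[0,0,0.5],[0,0,0]],[1,[0,0,0.4],[0,0,0]],[1,[0,0,0.3],[0,0,0]],[1,[0,0,0],[0,0,0]]]'
python3 -m jog '[[0.3,[0,0,0],[0,0,0]],[0.3,[0,0,0],[0,0,0]],[0.3,[0,0,0],[0,0,0]],[0.3,[0,0,0],[0,0,0]],[0.3,[0,0,0],[0,0,0]],[0.3,[0,0,0],[0,0,0]],[0.3,[0,0,0],[0,0,0]]]' 25
python3 -c "
from go import *
need([.593,.271,.075],-1.9)"
```

```text
time_s: 3.87
tool_pos: [0.594, 0.2694, 0.0791]
orientation: [-2.258, -2.183, 0.003]
force: [-0.1, -0.3, 0.2]
grip_width: 0.0912
time_s: 4.45
tool_pos: [0.5947, 0.2705, 0.0805]
orientation: [2.257, 2.185, 0.0]
force: [0.8, 0.5, 0.7]
grip_width: 0.0472
t 4.45 pos [0.5947 0.2705 0.0805] R [[0.033, 0.999, 0.0], [0.999, -0.033, 0.0], [0.0, 0.0, -1.0]] w 0.0472 F [0.8 0.5 0.7]
units shift tool [ 0.01 -0.04  0.14]
turn units [ 0. -0.  0.] q6 [ 0.34  0.67  1.41 -0.    1.06  0.37]
```

```bash

python3 -m jog '[[0.45,[0,0,0.12],[0,0,0]],[0.3,[0,0,0],[0,0,0]],[0.3,[0,0,0],[0,0,0]],[0.3,[0,0,0],[0,0,0]],[0.3,[0,0,0],[0,0,0]],[0.3,[0,0,0],[0,0,0]],[0.3,[0,0,0],[0,0,0]],[0.3,[0,0,0],[0,0,0]]]' 30
python3 -c "
from go import *
need([.593,.271,.075],-1.9)"
```

```text
time_s: 5.12
tool_pos: [0.5947, 0.2704, 0.0755]
orientation: [-2.258, -2.185, -0.0]
force: [0.5, 0.5, -1.4]
grip_width: 0.0399
t 5.12 pos [0.5947 0.2704 0.0755] R [[0.033, 0.999, -0.0], [0.999, -0.033, 0.0], [0.0, -0.0, -1.0]] w 0.0399 F [ 0.5  0.5 -1.4]
units shift tool [ 0.01 -0.04  0.01]
turn units [-0. -0.  0.] q6 [0.34 0.68 1.41 0.   1.05 0.37]
```

Gripped at 39.9 mm. I lift straight out.

```bash

python3 -m jog '[[0.3,[0,0,-0.3],[0,0,0]],[0.3,[0,0,-0.5],[0,0,0]],[0.3,[0,0,-0.7],[0,0,0]],[0.3,[0,0,-0.8],[0,0,0]],[0.3,[0,0,-0.8],[0,0,0]],[0.3,[0,0,-0.8],[0,0,0]],[0.3,[0,0,-0.8],[0,0,0]],[0.3,[0,0,-0.6],[0,0,0]],[0.3,[0,0,0],[0,0,0]]]'
cat >> go.py <<'E'
TP=(.5492,-.0820,-1.2598); L=.0675
def traytarget(x,y,h,tilt=15.):
    Rm,o=traypose(*TP); Rt=np.column_stack([Rm[:,1],Rm[:,0],-Rm[:,2]])
    return o+Rm@np.array([x,y,h+L*1e3])*1 if False else o+Rm@(np.array([x,y,h])/1e3+np.array([0,0,L])),Rt
def tneed(x,y,h):
    T,Rt=traytarget(x,y,h);print("target",T.round(4));need(T,Rt=Rt)
    s=telemetry.observe();Rm,o=traypose(*TP)
    print("blade edge in tray mm",(Rm.T@(np.array(s["tool_pos"])+R.from_rotvec(s["orientation"]).apply([0,0,L])-o)*1e3).round(1))
E
python3 - <<'E'
from go import *
tneed(-173,2,4)
s=cams.grab_frame("side")
cv2.imwrite("pics/s2.png",s[:,:,::-1])
E
```

```text
time_s: 5.87
tool_pos: [0.5965, 0.2711, 0.2944]
orientation: [2.255, 2.182, 0.013]
force: [1.0, 0.4, -1.2]
grip_width: 0.0401
target [0.5056 0.0601 0.2138]
t 5.87 pos [0.5965 0.2711 0.2944] R [[0.033, 0.999, 0.008], [0.999, -0.033, 0.003], [0.003, 0.008, -1.0]] w 0.0401 F [ 1.   0.4 -1.2]
units shift tool [-5.35 -2.11  1.98]
turn units [ 1.94  1.27 10.17] q6 [ 0.34  0.47  1.16 -0.    1.5   0.37]
blade edge in tray mm [-343.6  153.6   39.3]
```

View pics/s2.png

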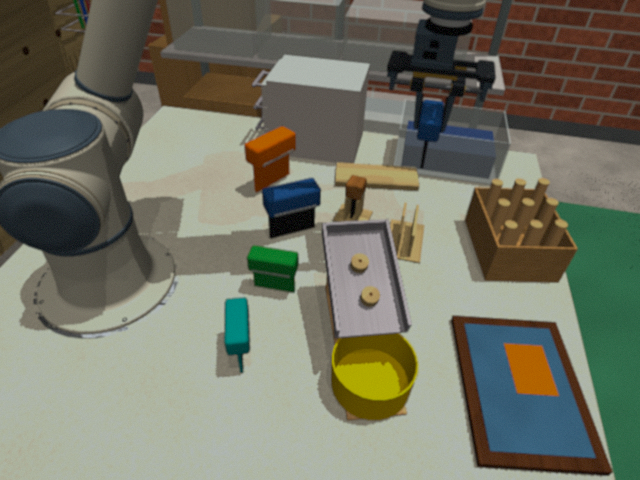

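The squeegee is out at side (432,120), and the empty holder is at (405,240). I turn it to the tray's axes in place.

```bash

python3 -m jog '[[0.3,[0,0,0],[0.16,0.11,0.85]],[0.3,[0,0,0],[0.16,0.11,0.85]],[0.3,[0,0,0],[0.16,0.11,0.85]],[0.3,[0,0,0],[0.16,0.1,0.85]],[0.3,[0,0,0],[0.16,0.1,0.85]],[0.3,[0,0,0],[0.16,0.11,0.85]],[0.3,[0,0,0],[0.16,0.1,0.85]],[0.3,[0,0,0],[0.16,0.11,0.85]],[0.3,[0,0,0],[0.16,0.1,0.85]],[0.3,[0,0,0],[0.16,0.11,0.85]]]'
python3 -m jog '[[0.3,[0,0,0],[0.16,0.11,0.85]],[0.3,[0,0,0],[0.16,0.1,0.82]],[0.3,[0,0,0],[0,0,0]]]'
python3 -c "
from go import *
tneed(-173,2,50)"
```

```text
time_s: 6.75
tool_pos: [0.5941, 0.2702, 0.2866]
orientation: [-2.829, -0.735, 0.063]
force: [0.3, -1.0, -2.2]
grip_width: 0.0399
time_s: 7.0
tool_pos: [0.594, 0.2697, 0.2866]
orientation: [-2.852, -0.437, 0.072]
force: [-0.8, -0.8, -1.7]
grip_width: 0.04
target [0.5093 0.0487 0.2583]
t 7.0 pos [0.594  0.2697 0.2866] R [[0.954, 0.288, -0.087], [0.301, -0.922, 0.243], [-0.01, -0.257, -0.966]] w 0.04 F [-0.8 -0.8 -1.7]
units shift tool [-3.67  4.67 -0.47]
turn units [ 0.01  0.07 -0.07] q6 [0.19 0.49 1.19 0.26 1.51 1.44]
blade edge in tray mm [-358.3  149.7   29.7]
```

```bash

python3 -m jog '[[0.3,[0,0,-0.5],[0,0.07,-0.07]],[0.3,[0,0,-0.4],[0,0,0]],[0.3,[-0.5,0.6,0],[0,0,0]],[0.3,[-0.6,0.75,0],[0,0,0]],[0.3,[-0.6,0.75,0],[0,0,0]],[0.3,[-0.6,0.75,0],[0,0,0]],[0.3,[-0.6,0.75,0],[0,0,0]],[0.3,[-0.5,0.6,0],[0,0,0]],[0.3,[-0.27,0.47,0],[0,0,0]],[0.3,[0,0,0],[0,0,0]]]'
python3 - <<'E'
from go import *
tneed(-173,2,4)
t=cams.grab_frame("top"); s=cams.grab_frame("side")
cv2.imwrite("pics/t3.png",t[:,:,::-1]); cv2.imwrite("pics/side3.png",s[:,:,::-1])
cv2.imwrite("pics/s3.png",cv2.resize(s[140:340,300:440],None,fx=3,fy=3,interpolation=cv2.INTER_CUBIC)[:,:,::-1])
E
```

```text
time_s: 7.83
tool_pos: [0.513, 0.0412, 0.2728]
orientation: [-2.849, -0.458, 0.059]
force: [1.2, -0.7, -1.6]
grip_width: 0.0398
target [0.5056 0.0601 0.2138]
t 7.83 pos [0.513  0.0412 0.2728] R [[0.95, 0.303, -0.08], [0.313, -0.918, 0.243], [0.001, -0.256, -0.967]] w 0.0398 F [ 1.2 -0.7 -1.6]
units shift tool [-0.03 -0.11  1.55]
turn units [0.02 0.01 0.06] q6 [-0.19  0.33  1.48  0.23  1.46  1.02]
blade edge in tray mm [-168.5    3.2   66.2]
```

View pics/s3.png

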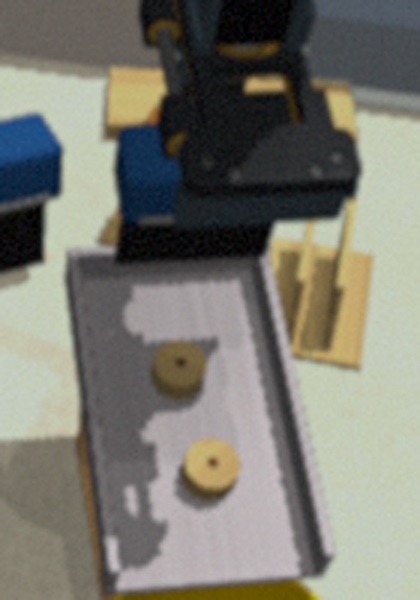

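View pics/t3.png

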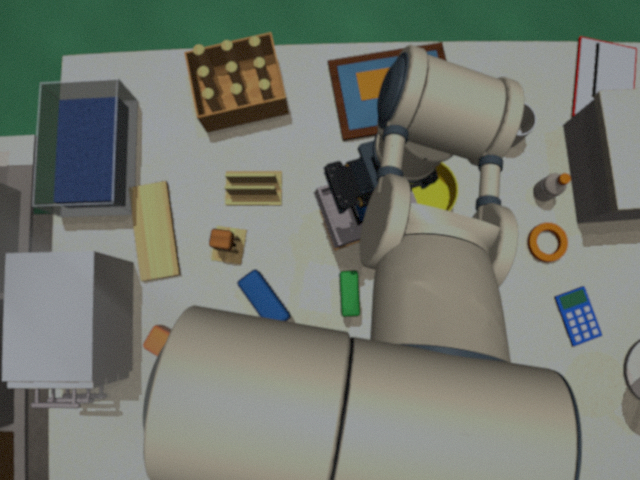

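```bash
python3 - <<'E'
from go import *
Rm,o=traypose(*TP)
for y in(-40,46):
  for x in (-171.5,-165.5):
    print(y,x,((proj("side",o+Rm@(np.array([x,y,66.2])/1e3))-[300,140]+.5)*3).round(0))
# empty holder precise
E
python3 - <<'E'
import cv2
t=cv2.imread("pics/t3.png");cv2.imwrite("pics/t3h.png",cv2.resize(t[155:215,210:300],None,fx=8,fy=8,interpolation=cv2.INTER_CUBIC))
E
```

```text
-40 -171.5 [[114. 259.]]
-40 -165.5 [[115. 268.]]
46 -171.5 [[263. 252.]]
46 -165.5 [[265. 261.]]
```

View pics/t3h.png

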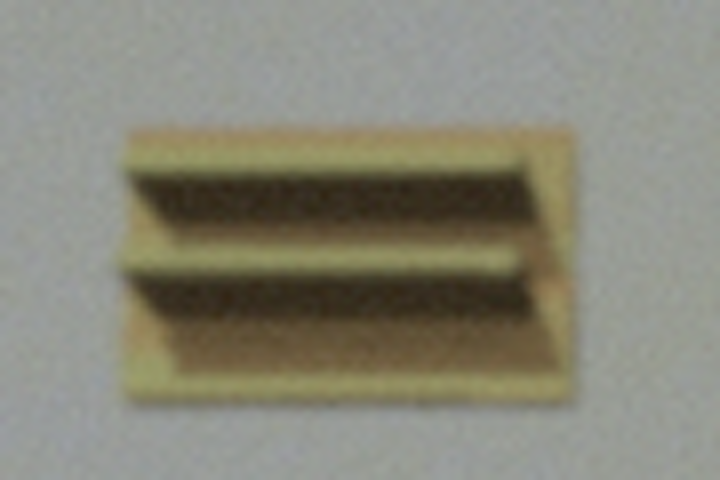

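The blade edge sits at about crop (118,260) and (268,258), which matches the predicted projection to about 2 mm, and both plugs are undisturbed. I lower it uphill of plug A.

```bash

python3 -m jog '[[0.3,[0,-0.11,0.3],[0,0,0.06]],[0.3,[0,0,0.4],[0,0,0]],[0.3,[0,0,0.35],[0,0,0]],[0.3,[0,0,0.25],[0,0,0]],[0.3,[0,0,0.15],[0,0,0]],[0.3,[0,0,0.05],[0,0,0]],[0.3,[0,0,0],[0,0,0]]]'
python3 - <<'E'
from go import *
tneed(20,2,3)
s=cams.grab_frame("side")
cv2.imwrite("pics/s4.png",cv2.resize(s[140:340,300:440],None,fx=3,fy=3,interpolation=cv2.INTER_CUBIC)[:,:,::-1])
E
```

```text
time_s: 8.52
tool_pos: [0.5087, 0.0634, 0.217]
orientation: [-2.849, -0.448, 0.057]
force: [0.1, 0.1, -1.3]
grip_width: 0.0397
target [ 0.5626 -0.1172  0.1629]
t 8.52 pos [0.5087 0.0634 0.217 ] R [[0.952, 0.296, -0.078], [0.306, -0.92, 0.245], [0.001, -0.257, -0.966]] w 0.0397 F [ 0.1  0.1 -1.3]
units shift tool [-0.1  4.9  0.1]
turn units [ 0.02 -0.    0.01] q6 [-0.15  0.38  1.57  0.24  1.31  1.03]
blade edge in tray mm [-175.9    6.     6.5]
```

View pics/s4.png

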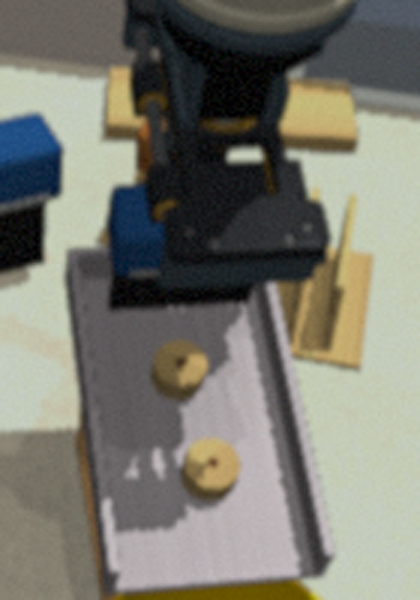

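The blade is down uphill of plug A, at crop (108,305)–(250,300), clear of both side walls. I sweep part way.

```bash

python3 -m jog '[[0.3,[-0.05,0.15,0.05],[0,0,0]],[0.3,[-0.04,0.2,0],[0,0,0]],[0.3,[0,0.2,0],[0,0,0]],[0.3,[0,0.2,0],[0,0,0]],[0.3,[0,0.2,0],[0,0,0]],[0.3,[0,0.2,0],[0,0,0]],[0.3,[0,0.2,0],[0,0,0]],[0.3,[0,0.2,0],[0,0,0]],[0.3,[0,0.2,0],[0,0,0]],[0.3,[0,0.2,0],[0,0,0]]]'
python3 - <<'E'
from go import *
tneed(22,2,3)
s=cams.grab_frame("side")
cv2.imwrite("pics/s5.png",cv2.resize(s[160:360,300:440],None,fx=3,fy=3,interpolation=cv2.INTER_CUBIC)[:,:,::-1])
E
```

```text
time_s: 9.4
tool_pos: [0.5283, -0.0101, 0.1949]
orientation: [-2.85, -0.446, 0.057]
force: [0.2, 0.1, -2.1]
grip_width: 0.0398
target [ 0.5632 -0.119   0.1624]
t 9.4 pos [ 0.5283 -0.0101  0.1949] R [[0.952, 0.295, -0.078], [0.305, -0.92, 0.245], [0.001, -0.257, -0.966]] w 0.0398 F [ 0.2  0.1 -2.1]
units shift tool [-0.    2.97  0.05]
turn units [ 0.02 -0.01 -0.  ] q6 [-0.28  0.44  1.54  0.22  1.31  0.91]
blade edge in tray mm [-96.7   2.2   4.8]
```

View pics/s5.png

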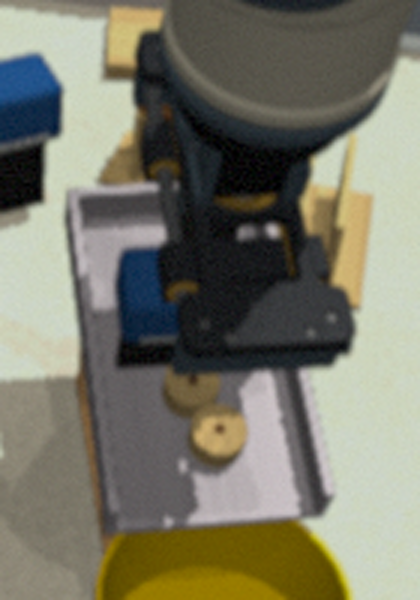

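Plug A has been swept down against plug B, at crop (192,390) and (218,435), and both lie flat. I continue.

```bash

python3 -m jog '[[0.3,[0,0.15,0.02],[0,0,0]],[0.3,[0,0.18,0.02],[0,0,0]],[0.3,[0,0.2,0],[0,0,0]],[0.3,[0,0.2,0],[0,0,0]],[0.3,[0,0.2,0],[0,0,0]],[0.3,[0,0.2,0],[0,0,0]],[0.3,[0,0.2,0],[0,0,0]],[0.3,[0,0.2,0],[0,0,0]],[0.3,[0,0.2,0],[0,0,0]],[0.3,[0,0,0],[0,0,0]]]'
python3 - <<'E'
from go import *
tneed(22,2,4)
s=cams.grab_frame("side")
cv2.imwrite("pics/s6.png",cv2.resize(s[220:420,300:440],None,fx=3,fy=3,interpolation=cv2.INTER_CUBIC)[:,:,::-1])
E
```

```text
time_s: 10.28
tool_pos: [0.5488, -0.074, 0.1753]
orientation: [-2.85, -0.445, 0.057]
force: [-1.0, 1.0, -2.1]
grip_width: 0.0398
target [ 0.5633 -0.1192  0.1634]
t 10.28 pos [ 0.5488 -0.074   0.1753] R [[0.952, 0.295, -0.077], [0.305, -0.921, 0.244], [0.001, -0.256, -0.967]] w 0.0398 F [-1.   1.  -2.1]
units shift tool [-0.    1.22 -0.02]
turn units [ 0.02 -0.01 -0.01] q6 [-0.37  0.51  1.48  0.21  1.33  0.82]
blade edge in tray mm [-26.8   2.2   3.3]
```

View pics/s6.png

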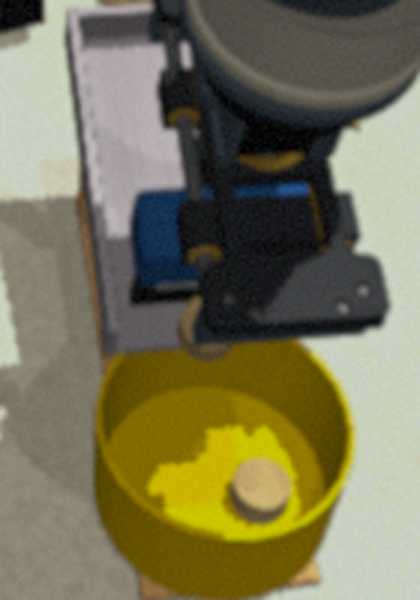

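Plug B is in the cup at crop (260,488), and plug A is at the lip at (205,335). I finish the stroke.

```bash

python3 -m jog '[[0.3,[0,0.15,0],[0,0,0]],[0.3,[0,0.2,0],[0,0,0]],[0.3,[0,0.2,0],[0,0,0]],[0.3,[0,0.2,0],[0,0,0]],[0.3,[0,0.2,0],[0,0,0]],[0.3,[0,0.1,0],[0,0,0]],[0.3,[0,0,0],[0,0,0]],[0.3,[0,0,0],[0,0,0]]]'
python3 - <<'E'
from go import *
tneed(22,2,4)
s=cams.grab_frame("side")
cv2.imwrite("pics/s7.png",cv2.resize(s[220:420,300:440],None,fx=3,fy=3,interpolation=cv2.INTER_CUBIC)[:,:,::-1])
E
```

```text
time_s: 11.0
tool_pos: [0.5608, -0.1114, 0.1649]
orientation: [-2.85, -0.445, 0.057]
force: [-0.0, -0.0, -1.9]
grip_width: 0.0396
target [ 0.5633 -0.1192  0.1634]
t 11.0 pos [ 0.5608 -0.1114  0.1649] R [[0.952, 0.295, -0.078], [0.305, -0.92, 0.245], [0.001, -0.257, -0.966]] w 0.0396 F [-0.  -0.  -1.9]
units shift tool [-0.    0.21 -0.02]
turn units [ 0.02 -0.01 -0.01] q6 [-0.42  0.55  1.43  0.2   1.34  0.78]
blade edge in tray mm [13.8  2.1  3.4]
```

View pics/s7.png

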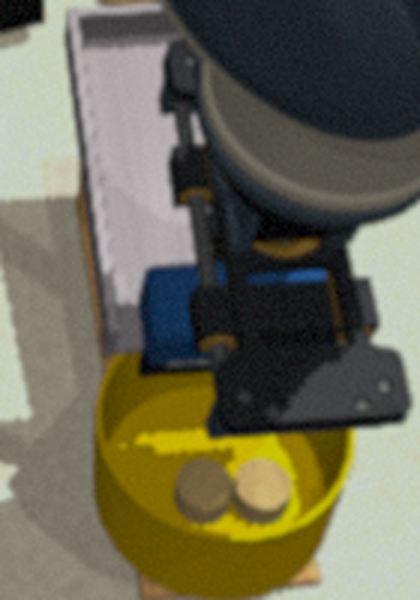

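Both plugs lie in the cup, at crop (203,490) and (262,488). I raise the squeegee and return.

```bash

python3 -m jog '[[0.3,[0,0,-0.3],[0,0,0]],[0.3,[0,0,-0.6],[0,0,0]],[0.3,[0,0,-0.8],[0,0,0]],[0.3,[0,0,-0.8],[0,0,0]],[0.3,[0,0,-0.8],[0,0,0]],[0.3,[0,0,-0.4],[0,0,0]],[0.3,[0,0,0],[0,0,0]]]'
python3 -c "
from go import *
need([.5947,.2704,.29],-1.9)"
```

```text
time_s: 11.63
tool_pos: [0.5737, -0.1484, 0.312]
orientation: [-2.853, -0.447, 0.049]
force: [0.5, -0.4, -1.5]
grip_width: 0.0397
t 11.63 pos [ 0.5737 -0.1484  0.312 ] R [[0.952, 0.297, -0.072], [0.305, -0.921, 0.242], [0.006, -0.252, -0.968]] w 0.0397 F [ 0.5 -0.4 -1.5]
units shift tool [ 3.69 -9.35  3.03]
turn units [ -1.82  -1.34 -10.16] q6 [-0.46  0.46  1.17  0.19  1.69  0.8 ]
```

```bash

python3 -m jog '[[0.3,[0,0,0],[-0.15,-0.11,-0.85]],[0.3,[0,0,0],[-0.15,-0.11,-0.85]],[0.3,[0,0,0],[-0.15,-0.11,-0.85]],[0.3,[0,0,0],[-0.15,-0.11,-0.85]],[0.3,[0,0,0],[-0.15,-0.11,-0.85]],[0.3,[0,0,0],[-0.15,-0.11,-0.85]],[0.3,[0,0,0],[-0.15,-0.11,-0.85]],[0.3,[0,0,0],[-0.15,-0.11,-0.85]],[0.3,[0,0,0],[-0.15,-0.11,-0.85]],[0.3,[0,0,0],[-0.15,-0.11,-0.85]]]'
python3 -m jog '[[0.3,[0,0,0],[-0.15,-0.11,-0.85]],[0.3,[0,0,0],[-0.15,-0.11,-0.8]],[0.3,[0,0,0],[0,0,0]]]'
python3 -c "
from go import *
need([.5947,.2704,.30],-1.9)"
```

```text
time_s: 12.47
tool_pos: [0.5718, -0.1466, 0.307]
orientation: [-2.417, -1.922, 0.011]
force: [-0.3, 0.6, -2.0]
grip_width: 0.04
time_s: 12.72
tool_pos: [0.5714, -0.1463, 0.3074]
orientation: [-2.247, -2.183, -0.0]
force: [0.3, -1.2, -2.5]
grip_width: 0.0398
t 12.72 pos [ 0.5714 -0.1463  0.3074] R [[0.029, 1.0, -0.006], [1.0, -0.029, 0.007], [0.007, -0.006, -1.0]] w 0.0398 F [ 0.3 -1.2 -2.5]
units shift tool [10.43  0.28  0.25]
turn units [-0.05 -0.05  0.04] q6 [-0.35  0.37  1.29  0.    1.49 -0.33]
```

```bash

python3 -m jog '[[0.3,[0.6,0,0],[-0.05,-0.05,0.04]],[0.3,[0.8,0.04,0],[0,0,0]],[0.3,[0.9,0.04,0],[0,0,0]],[0.3,[0.9,0.04,0],[0,0,0]],[0.3,[0.9,0.04,0],[0,0,0]],[0.3,[0.9,0.04,0],[0,0,0]],[0.3,[0.9,0.04,0],[0,0,0]],[0.3,[0.9,0.04,0],[0,0,0]],[0.3,[0.9,0,0],[0,0,0]],[0.3,[0.9,0,0],[0,0,0]]]'
python3 -m jog '[[0.3,[0.8,0,0],[0,0,0]],[0.3,[0.6,0,0],[0,0,0]],[0.3,[0.35,0,0],[0,0,0]],[0.3,[0,0,0],[0,0,0]],[0.3,[0,0,0],[0,0,0]]]'
python3 -c "
from go import *
need([.5947,.2704,.16],-1.9)"
```

```text
time_s: 13.55
tool_pos: [0.5964, 0.1979, 0.3077]
orientation: [-2.268, -2.172, 0.001]
force: [0.5, -0.6, -2.2]
grip_width: 0.0397
time_s: 13.97
tool_pos: [0.5995, 0.2659, 0.3078]
orientation: [-2.265, -2.175, 0.001]
force: [-0.7, -0.2, -1.8]
grip_width: 0.04
t 13.97 pos [0.5995 0.2659 0.3078] R [[0.041, 0.999, -0.001], [0.999, -0.041, 0.0], [-0.0, -0.001, -1.0]] w 0.04 F [-0.7 -0.2 -1.8]
units shift tool [ 0.11 -0.12  3.69]
turn units [-0.01  0.   -0.06] q6 [0.33 0.47 1.12 0.   1.55 0.37]
```

```bash

python3 -m jog '[[0.3,[0.11,-0.12,0.3],[0,0,-0.06]],[0.3,[0,0,0.6],[0,0,0]],[0.3,[0,0,0.8],[0,0,0]],[0.3,[0,0,0.8],[0,0,0]],[0.3,[0,0,0.6],[0,0,0]],[0.3,[0,0,0.4],[0,0,0]],[0.3,[0,0,0.2],[0,0,0]],[0.3,[0,0,0],[0,0,0]],[0.3,[0,0,0],[0,0,0]]]'
python3 - <<'E'
from go import *
need([.5947,.2704,.078],-1.9)
s=cams.grab_frame("side")
cv2.imwrite("pics/s8.png",cv2.resize(s[120:270,340:490],None,fx=4,fy=4,interpolation=cv2.INTER_CUBIC)[:,:,::-1])
E
```

```text
time_s: 14.72
tool_pos: [0.5956, 0.2698, 0.1611]
orientation: [-2.259, -2.183, -0.001]
force: [-0.5, 0.6, -1.4]
grip_width: 0.0398
t 14.72 pos [0.5956 0.2698 0.1611] R [[0.034, 0.999, 0.0], [0.999, -0.034, 0.001], [0.001, 0.0, -1.0]] w 0.0398 F [-0.5  0.6 -1.4]
units shift tool [ 0.01 -0.02  2.08]
turn units [ 0.   -0.   -0.01] q6 [0.33 0.58 1.33 0.   1.23 0.37]
```

View pics/s8.png

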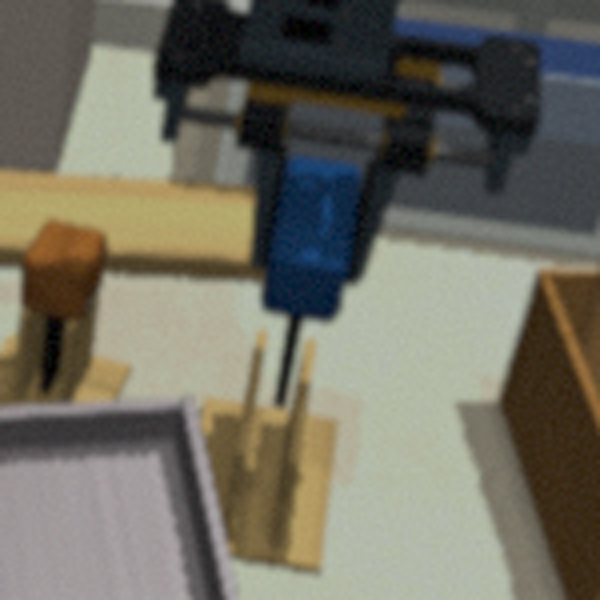

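The blade at (288,360) is centred between the slot walls at (260,340) and (308,345). I lower it in.

```bash

python3 -m jog '[[0.3,[0,-0.02,0.3],[0,0,0]],[0.3,[0,0,0.4],[0,0,0]],[0.3,[0,0,0.4],[0,0,0]],[0.3,[0,0,0.4],[0,0,0]],[0.3,[0,0,0.3],[0,0,0]],[0.3,[0,0,0.2],[0,0,0]],[0.3,[0,0,0.1],[0,0,0]],[0.3,[0,0,0],[0,0,0]],[0.3,[0,0,0],[0,0,0]]]'
python3 -c "
from go import *
need([.5947,.2704,.0755],-1.9)"
```

```text
time_s: 15.52
tool_pos: [0.5948, 0.2706, 0.0772]
orientation: [-2.257, -2.185, -0.002]
force: [0.0, 0.0, -0.7]
grip_width: 0.0398
t 15.52 pos [0.5948 0.2706 0.0772] R [[0.033, 0.999, 0.001], [0.999, -0.033, 0.001], [0.001, 0.001, -1.0]] w 0.0398 F [ 0.   0.  -0.7]
units shift tool [-0.01 -0.    0.04]
turn units [ 0.01 -0.01  0.  ] q6 [0.34 0.68 1.41 0.   1.05 0.37]
```

```bash

python3 -m jog '[[0.3,[0,0,0.04],[0,0,0]],[0.3,[0,0,0],[0,0,0]],[0.55,[0,0,0],[0,0,0]],[0.7,[0,0,0],[0,0,0]],[1,[0,0,0],[0,0,0]],[1,[0,0,0],[0,0,0]],[1,[0,0,0],[0,0,0]],[1,[0,0,0],[0,0,0]],[1,[0,0,0],[0,0,0]],[1,[0,0,0],[0,0,0]]]' 10
python3 -m jog '[[1,[0,0,-0.2],[0,0,0]],[1,[0,0,-0.5],[0,0,0]],[1,[0,0,-0.7],[0,0,0]],[1,[0,0,-0.8],[0,0,0]],[1,[0,0,-0.8],[0,0,0]],[1,[0,0,-0.8],[0,0,0]],[1,[0,0,-0.6],[0,0,0]],[1,[0,0,-0.2],[0,0,0]],[1,[0,0,0],[0,0,0]]]'
python3 - <<'E'
from go import *
need([.5947,.2704,.0755],-1.9)
s=cams.grab_frame("side");t=cams.grab_frame("top")
cv2.imwrite("pics/s9.png",s[:,:,::-1])
cv2.imwrite("pics/s9c.png",np.hstack([cv2.resize(s[150:270,350:470],None,fx=3.3,fy=3.3,interpolation=cv2.INTER_CUBIC),cv2.resize(s[320:440,310:430],None,fx=3.3,fy=3.3,interpolation=cv2.INTER_CUBIC)])[:,:,::-1])
a=cv2.imread("pics/side0.png")[155:260,385:430].astype(int);b=s[155:260,385:430,::-1].astype(int)
ma=(a[:,:,0]>a[:,:,2]+40);mb=(b[:,:,0]>b[:,:,2]+40)
for m in(ma,mb):
    y,x=np.nonzero(m);print("blue",m.sum(),x.mean()+385,y.mean()+155)
E
```

```text
time_s: 16.35
tool_pos: [0.5944, 0.2705, 0.0749]
orientation: [-2.257, -2.185, -0.001]
force: [0.3, 0.4, -0.1]
grip_width: 0.0895
time_s: 17.1
tool_pos: [0.5954, 0.2708, 0.2618]
orientation: [2.256, 2.184, 0.007]
force: [0.3, 0.0, -0.4]
grip_width: 0.0912
t 17.1 pos [0.5954 0.2708 0.2618] R [[0.033, 0.999, 0.004], [0.999, -0.033, 0.002], [0.002, 0.004, -1.0]] w 0.0912 F [ 0.3  0.  -0.4]
units shift tool [-0.02 -0.04  4.66]
turn units [ 0.03 -0.02  0.01] q6 [0.34 0.5  1.21 0.   1.44 0.37]
blue 597 410.750418760469 210.44221105527637
blue 548 410.55839416058393 209.95255474452554
```

View pics/s9c.png

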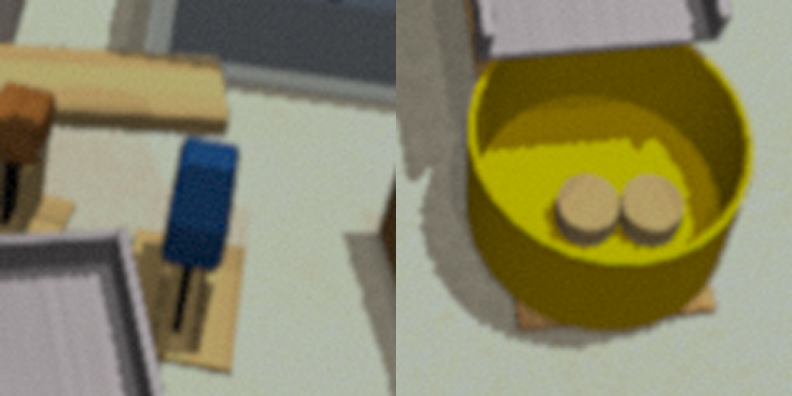

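The squeegee stands upright in its holder, its handle centroid within 0.5 px of the start. Both plugs are in the cup and the gripper is clear, so I hand in.

```bash
python3 -c "
from workcell import workorder,telemetry
print(workorder.close_job()); print(telemetry.observe()['time_s'])"
```

```text
the job is handed in; nothing more can be done
None
the job is handed in; nothing more can be done
```

I took the smaller blue-handled squeegee out of its holder and swept both plugs down the tray into the yellow cup in one slow stroke. I then stood it back in its own holder, let go and handed the job in at about 17.2 s of the 51 s allowed.

- **Plugs:** the last side view shows both plugs lying in the cup. The fingers stayed about 60 mm above the blade edge, and no picture shows them near a plug.
- **Squeegee:** it stands upright in its slot. Its handle centroid in the side view is within about 0.5 px (roughly 1 mm) of where it started.
- **Gripper:** it is open (91 mm) and about 19 cm above where it let go, with force readings near zero.
- **Disagreements:** my first hand-picked tray corners were off by up to 4 px, probably because of shadows at the wall bases. The fitted outline and the predicted blade position still matched the pictures to about 2 mm. No check failed.

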